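# Close and lock the flake trap of the dusting vacuum

### The arm

A 7-joint arm with a two-finger parallel gripper is mounted at the origin on a cart in front of the work surface, level with it; the furniture and walls round the work are solid. World frame = base frame: x ahead of the robot, y to its left, z up, the work surface at z = 0. Lengths are in mm, angles in rad, forces in N, time in s.
With the tool pointing down it reaches from about 400 to 875 mm from the base axis. Payload 4.4 kg.
Tool frame: the origin (TCP) lies between the finger pads; the fingertips stand ctrl.finger_overhang ahead of it and the grasp point (between the pads) lies 11 mm behind it (ctrl.finger_overhang is the distance from the TCP to the fingertips, in mm); z points along the fingers, y is the direction in which the jaws open and shut (so a half turn about z gives the same grasp; the last joint's range is limited). The gripper opens to 85 mm and grips with 20 to 120 N. Pads are 22 mm wide; open, the fingers measure 114 mm over their backs; the gripper's body (76 mm by 85 mm) begins 54 mm behind the grasp point. The pads swing forward as they close: fully open they stand 13 mm farther back than shut.
Start: joints at [-1.346, 0.628, 0.038, 1.517, -0.027, 0.996, -0.02], TCP at [186.343, 622.731, 239.313] pointing down, gripper open.
Joint ranges: [-3.06, 3.06], [-0.37, 2.12], [-1.25, 1.32], [0.18, 2.47], [-1.1, 4.24], [0.23, 1.98], [-2.94, 2.94]. Speed limits (rad/s): [2.57, 2.57, 3.14, 3.14, 3.14, 3.14, 3.14].

### API

Orientations are given as [roll, pitch, yaw] about the fixed x, y, z axes, in that order (R = Rz(yaw) Ry(pitch) Rx(roll)).
In Python, from cell import ctrl gives the robot as it stands. The module is installed in compiled form; this text tells all that it offers.
- The arm moves only by the tool step_arm, never from a script. Its argument "deltas" is a list that holds one entry, the list of rows, each a list of 7 numbers: the opening, from 0 (shut) to 1 (fully open), then the shift along the world's x, y, z in mm, then the turn, a rotation vector about the world's x, y, z in rad. In form: [[[grip, tx, ty, tz, rx, ry, rz], ...]]. A call has 1 to 10 rows; each row shifts and turns the commanded pose from where the row before left it; what a row does not reach is not made up. A row lasts 1/12 s, in which the tool goes at most 41.7 mm and 7.16 degrees, less where a joint would pass 70% of its speed; a pose out of reach is approached as far as the arm can. A call is refused whole if a number of a shift passes 41.7 or a number of a turn 0.125, either way. A call with a gripper value outside its range is refused whole. The fingers move at their own pace and stop on an object; the grip force is fixed at half the most. Time passes only in rows, so rows that do not move let the fingers close. It gives the time, the measured TCP pose, the force and the opening at its end, in the units of the state.
- ctrl.read_state(): the state, without advancing time (a new reading comes with each control period).
- ctrl.get_image(name): name is "scene" or "top" or "wrist"; returns (picture, depth): 384x512x3 uint8, red, green, blue; 384x512 float32, mm along the optical axis (not along the pixel's ray), 0 where there is no reading.
- ctrl.camera_info(name): a dict with "intrinsics" (3x3 intrinsics, pixels), "distortion" ([k1, k2, p1, p2, k3] as OpenCV has them; the pictures are not rectified), "rvec" (rotation vector, rad) and "tvec" (3), from world to camera coordinates, as OpenCV has them. Camera axes: x right, y down, z forward; pixel columns grow to the right and rows downward; lengths in mm; the calibration is good to about 2 mm. A picture is of the moment at which its call begins: read the wrist's pose just before it. camera_info takes no time and is no camera call; for the wrist camera it gives the pose at the moment of the call.
- ctrl.finish_job(): hands the job in, once; it reports no verdict.
The state is a dict: "clock": time; "qpos": joint angles; "qd": joint speeds; "tau": joint torques, N m; "eef_pos": TCP position; "tool_rot": TCP orientation; "force": force on the tool from outside, world axes, zero at the start; "torque": the same for the moment, N m; "width": finger opening in mm.
Only numpy, scipy, OpenCV 4.12 (cv2) and the standard library are available. Lean on these libraries where they do the work, as an engineer would, in place of code of your own. Each camera call takes 0.05 s, during which the arm holds its last target.

### The job

Close the vacuum's flake trap: put the loose cover squarely and fully down on the open filter box, turn its T-handle until the cross bar under the cover lines up with the slot in the box, then push the handle in, turn it a quarter turn and let it spring back into its notch so that the cover is locked. Leave the brush, the brass knop and the drip pan where they stand, and let go of the handle.

Things in the scene. Friction and masses are not known exactly. Their poses are not given: they have to be found in the camera images.
- trap_rim (a point): Open filter box, grey metal, 130 (its x) x 104 (its y) x 64 mm high, walls 4 mm, fixed on the table; a 26 mm long hose spigot at the middle of each short end, 41 mm high, just below the seated cover's skirt. This point: centre of the open top, level with the rim. x along the long side, z up.
- slot (a point): Catch: steel plate on a bridge across the box, 14.5 mm below the rim, with a slot 42 mm long (this x, along the box's long side) and 13 mm wide. Point: slot centre at the plate's top. The catch is 5.5 mm thick; a notch 12 mm wide, 2.5 mm deep crosses its underside along this y and holds the locked cross bar.
- cover_plate (a point): Loose grey metal lid, plate 138 (its x) x 112 (its y) x 3 mm, 20 mm skirt that fits round the outside of the box with 1.5 mm play a side and flares to 145 x 119 mm; about 0.33 kg. Starts lying on its skirt, T-handle up. Point: centre of the plate's underside, on trap_rim when fully down. x along the long side; either way round fits. Two small steel marks on top lie along x.
- handle_grip (a point): T-handle in the middle of the cover: black bar 64 mm long (this x), 12 thick (y), 24 tall, on a 10 mm shank; both ends alike. Point: the bar's centre, 43 mm above cover_plate when out, up to 15 mm lower when pressed; when out, 28 mm are clear between bar and cover. The cover may be carried by it.
- cross_bar (a point): Steel cross bar on the inner end of the stud, 35 mm long (this x, always parallel to the T-handle), 7 wide, 5 tall; point: its centre, 52.5 mm below handle_grip. With the cover on the box and the handle out it hovers 1.5 mm above the catch.
- stud_press (a joint): How far the T-handle and stud are pressed into the cover, m: 0 out (a spring returns it), 0.015 the stop. Spring 2 N at first, 7 N at full depth. From 0.012 on the bar is below the catch and can be turned either way; let go after a quarter turn it springs back to 0.0095 into the notch and stays: locked.
- handle_turn (a joint): Angle of the T-handle on the cover, rad, counter-clockwise from above: 0 along the cover's x (along the slot), 1.57 or -1.57 across it (locked). Turns freely both ways with slight friction (0.03 N m) and stays where it is left.
- brush: Soft dusting brush with wooden handle, 12 x 155 x 12 mm, lying on the table to the right; bystander. Origin at its underside.
- knop: Turned brass knop, 36 mm wide, 49 mm tall, standing behind the work; bystander. Origin at its underside.
- drip_pan: Brass drip pan with candle socket, 56 mm wide, 44 mm tall, standing behind the work; bystander. Origin at its underside.

How it is judged:
By the outcome, as a careful person would: the job done as asked, in the order asked, and still so for the second after the job is handed in, with the robot touching nothing.
It also fails if it takes over 48 s, if anything falls off the work surface, if the arm or the gripper's body presses on something with over 40 N, if the wrist force passes 120 N, or if a joint passes its speed limit or range.

## Working session

There is one attempt and no reset: what is moved stays moved. The work goes in short steps, Python scripts to look and compute and a tool call to move; the robot and the scene stay as the last step left them, time stands still between calls to the robot, and variables do not carry over. Pictures are saved under pics/ and viewed, and the job is handed in when it is done.

Besides the shell and the picture viewer there is one more tool, called after ">>>" as name(argument=value, ...), one argument or row to a line, values as JSON. step_arm: Moves the arm, as the interface text tells. Its arguments: {"type":"object","properties":{"deltas":{"type":"array"}},"required":["deltas"]}

```bash
mkdir -p pics
cat > h.py <<'E'
import numpy as np, cv2
from cell import ctrl
def snap(n,tag):
    ci=ctrl.camera_info(n); p,d=ctrl.get_image(n)
    cv2.imwrite(f'pics/{tag}.png',p[:,:,::-1]); np.savez(f'pics/{tag}.npz',p=p,d=d,K=ci['intrinsics'],D=ci['distortion'],r=ci['rvec'],t=ci['tvec'])
    return p,d
def load(tag):
    return np.load(f'pics/{tag}.npz')
def ray(z,uv):
    R=cv2.Rodrigues(np.array(z['r'],float))[0]; t=np.array(z['t'],float).reshape(3)
    n=cv2.undistortPoints(np.array(uv,float).reshape(-1,1,2),np.array(z['K'],float),np.array(z['D'],float)).reshape(-1,2)
    dc=np.c_[n,np.ones(len(n))]
    return -R.T@t, dc@R   # origin, dirs (unit depth)
def onplane(z,uv,h):
    o,d=ray(z,uv); s=(h-o[2])/d[:,2]; return o+d*s[:,None]
def bydepth(z,uv):
    o,d=ray(z,uv); uvi=np.round(np.array(uv).reshape(-1,2)).astype(int)
    return o+d*z['d'][uvi[:,1],uvi[:,0]][:,None]
def cloud(z):
    v,u=np.mgrid[0:384,0:512]; uv=np.c_[u.ravel(),v.ravel()]
    return bydepth(z,uv).reshape(384,512,3)
E
python3 - <<'E'
from h import *
s=ctrl.read_state();print({k:(np.round(v,3).tolist() if hasattr(v,'__len__') else v) for k,v in s.items()}, ctrl.finger_overhang)
snap('top','top0');snap('scene','scene0')
E
```

```text
{'clock': 0.0, 'qpos': [-1.346, 0.629, 0.038, 1.518, -0.027, 0.996, -0.02], 'qd': [0.0, 0.002, -0.0, -0.001, -0.001, 0.001, -0.002], 'tau': [-0.001, -56.34, 1.226, -19.345, 0.011, 0.011, -0.0], 'eef_pos': [186.178, 622.12, 238.399], 'tool_rot': [-3.14, 0.0, 2.851], 'force': [0.847, -0.573, 0.151], 'torque': [-0.003, 0.011, -0.048], 'width': 85.19234872293696} 8.0
```

View pics/top0.png

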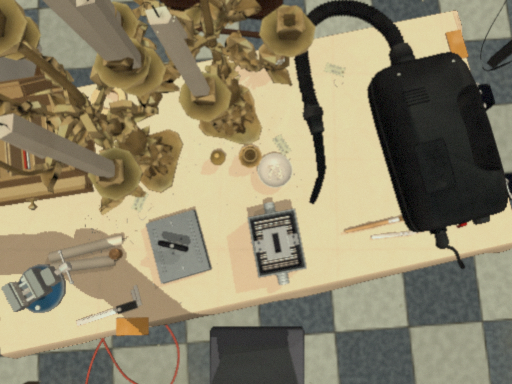

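View pics/scene0.png

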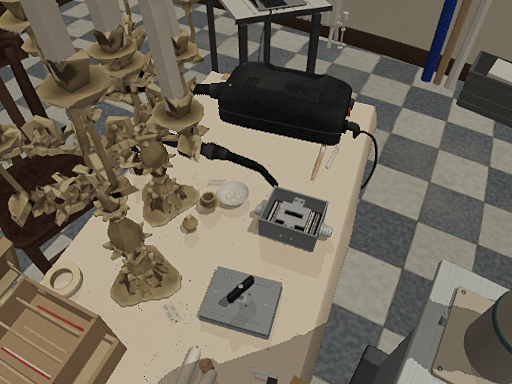

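The top view shows the cover at about (179,245) with its black handle at (173,245). The open box is at (276,242), with its slot at about (279,243). Next I'll measure them.

Run:
```python
from h import *
z=load('top0'); C=cloud(z); p=z['p'].astype(int)
o,_=ray(z,[[256,192]]);print('cam',o)
for uv in [(179,215),(190,260),(173,245),(278,243),(276,242),(217,157),(250,155),(370,225),(270,206),(283,277),(35,290),(40,285),(235,375)]:
    print(uv,C[uv[1],uv[0]].round(1),p[uv[1],uv[0]])
print('scene'); zs=load('scene0');Cs=cloud(zs)
for uv in [(240,315),(240,289),(296,213),(297,188)]: print(uv,Cs[uv[1],uv[0]].round(1))
for n,(u0,u1,v0,v1) in {'cover':(135,225,195,295),'box':(235,315,190,295)}.items():
    big=cv2.resize(z['p'][v0:v1,u0:u1,::-1],None,fx=6,fy=6,interpolation=cv2.INTER_CUBIC);cv2.imwrite(f'pics/{n}0.png',big)
# tall things near
zz=C[...,2]
m=(zz>60)
print('heights near', np.histogram(zz[100:300,100:340],bins=[-20,10,30,60,80,120,200,300,500,800]))
```

```text
cam [463.81109777 -23.56418923 915.28429461]
(179, 215) [541.7 164.6  22.7] [135 137 128]
(190, 260) [441.6 137.9  21.8] [141 144 134]
(173, 245) [474.  164.7  74.6] [128 127 116]
(278, 243) [478.7 -57.1  31.7] [43 40 42]
(276, 242) [480.9 -52.7  30.1] [36 35 33]
(217, 157) [668.7  77.9  47.4] [179 150  85]
(250, 155) [677.9   5.1  27.2] [79 60 33]
(370, 225) [ 519.3 -266.3   10.8] [195 149  97]
(270, 206) [560.1 -39.7  36.8] [180 181 165]
(283, 277) [405.3 -67.3  35.5] [196 200 180]
(35, 290) [382.1 445.   82.9] [149 152 134]
(40, 285) [392.3 434.6  84.1] [120 121 110]
(235, 375) [ 108.9   56.5 -276.5] [61 63 59]
scene
(240, 315) [453.9 198.1  23.9]
(240, 289) [469.3 172.2  73.8]
(296, 213) [475.3 -59.4  45.6]
(297, 188) [ 525.6 -165.6   -2.3]
heights near (array([29360,  8079,  3075,   774,    29,   809,   534,  4585,     0]), array([-20,  10,  30,  60,  80, 120, 200, 300, 500, 800]))
```

Run:
```python
from h import *
a=cv2.imread('pics/cover0.png');b=cv2.imread('pics/box0.png')
h=max(a.shape[0],b.shape[0]);w=np.zeros((h,a.shape[1]+b.shape[1],3),np.uint8)
w[:a.shape[0],:a.shape[1]]=a;w[:b.shape[0],a.shape[1]:]=b
f=min(800/w.shape[1],600/h);cv2.imwrite('pics/cb0.png',cv2.resize(w,None,fx=f,fy=f))
```

```text
(no output)
```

View pics/cb0.png

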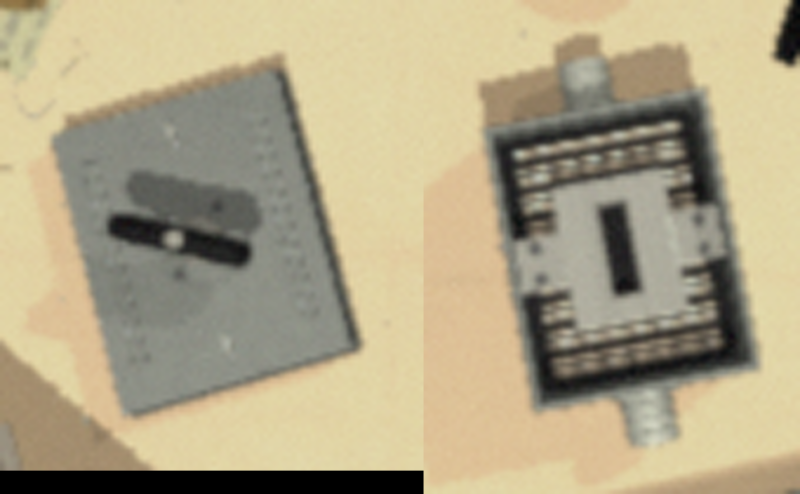

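Run:
```python
from h import *
z=load('top0'); C=cloud(z); zs=load('scene0');Cs=cloud(zs)
P=np.r_[C[z['d']>0],Cs[zs['d']>0]]
# height map max on 50mm grid
xs=range(50,850,50); ys=range(700,-400,-50)
print('rows x, cols y',list(ys))
for x in xs:
    r=[]
    for y in ys:
        m=(abs(P[:,0]-x)<25)&(abs(P[:,1]-y)<25)&(P[:,2]<700)
        r.append(int(P[m,2].max()) if m.any() else -999)
    print(x,r)
# cover top plane region
def rect(m,h,name):
    c=max(cv2.findContours(m.astype(np.uint8),cv2.RETR_EXTERNAL,cv2.CHAIN_APPROX_NONE)[0],key=cv2.contourArea)[:,0]
    w=onplane(z,c,h)[:,:2].astype(np.float32); r=cv2.minAreaRect(w); print(name,r, 'corners',cv2.boxPoints(r).round(1).tolist())
    return c
sat=z['p'].astype(int); s=sat.max(2)-sat.min(2)
roi=np.zeros(s.shape,bool); roi[200:292,138:222]=1
m=roi&(s<25)&(C[...,2]>15); m=cv2.morphologyEx(m.astype(np.uint8),cv2.MORPH_CLOSE,np.ones((5,5)))
rect(m,23,'cover')
hm=roi&(C[...,2]>50)&(sat.max(2)<80); rect(hm,78,'handle')
roi=np.zeros(s.shape,bool); roi[195:290,240:310]=1
m=roi&(C[...,2]>52); m=cv2.morphologyEx(m.astype(np.uint8),cv2.MORPH_CLOSE,np.ones((3,3)))
rect(m,64,'box')
roi=np.zeros(s.shape,bool); roi[228:258,269:288]=1
m=roi&(sat.max(2)<75); rect(m,49.5,'slot')
```

```text
rows x, cols y [700, 650, 600, 550, 500, 450, 400, 350, 300, 250, 200, 150, 100, 50, 0, -50, -100, -150, -200, -250, -300, -350]
50 [-740, -723, -736, -740, -738, -740, -740, -741, -734, -738, -648, -638, 14, 183, 188, 138, 14, 2, -648, -739, -736, -742]
100 [-741, -729, -727, -740, -740, -739, -740, -731, -731, -740, -649, 2, 14, 15, 14, 15, 14, 2, -649, -740, -740, -739]
150 [-999, -999, -999, -999, -999, -743, -740, -731, -735, -740, -651, 2, 4, 3, 3, 3, 2, 2, -646, -739, -740, -740]
200 [-999, -999, -999, -21, -41, -999, -999, -999, -743, -743, -744, -741, -740, -740, -740, -738, -741, -736, -742, -742, -738, -741]
250 [-999, -999, -999, 3, 3, 2, 1, -4, -26, -999, -999, -999, -999, -743, -742, -739, -740, -741, -741, -737, -741, -738]
300 [-999, -999, -999, 2, 3, 4, 6, 7, 7, 5, 2, 2, -5, -30, -742, -742, -742, -739, -741, -740, -742, -740]
350 [-999, -999, -999, 2, 87, 87, 11, 5, 15, 9, 3, 3, 2, 3, 3, 2, 1, -9, -36, -743, -744, -738]
400 [-999, -999, 0, 10, 86, 88, 82, 75, 3, 6, 27, 27, 25, 3, 65, 66, 66, 3, 2, 2, 1, 0]
450 [-999, -999, 1, 2, 14, 79, 73, 27, 27, 22, 75, 76, 26, 3
[... 1095 characters left out ...]
6804199219, 12.239280700683594), 78.23418426513672) corners [[461.1000061035156, 135.0], [473.1000061035156, 132.5], [486.1000061035156, 194.8000030517578], [474.1000061035156, 197.3000030517578]]
box ((479.7003173828125, -50.35675811767578), (129.55105590820312, 109.38538360595703), 10.573482513427734) corners [[406.0, -8.5], [426.1000061035156, -116.0], [553.4000244140625, -92.19999694824219], [533.2999877929688, 15.300000190734863]]
slot ((479.6224060058594, -52.766319274902344), (38.05615997314453, 10.974263191223145), 9.212809562683105) corners [[460.0, -50.400001525878906], [461.70001220703125, -61.20000076293945], [499.29998779296875, -55.099998474121094], [497.5, -44.29999923706055]]
```

Run:
```python
from h import *
for t in ('top0','scene0'):
    z=load(t); C=cloud(z); P=C[z['d']>0]
    for x in range(430,650,20):
        r=[]
        for y in range(400,-120,-40):
            m=(abs(P[:,0]-x)<=10)&(abs(P[:,1]-y)<=20)&(P[:,2]>130)&(P[:,2]<800)
            r.append(f'{int(P[m,2].min())}-{int(P[m,2].max())}({m.sum()})' if m.sum()>3 else '.')
        print(t,x,r)
snap('wrist','wrist0')
```

```text
top0 430 ['.', '.', '.', '.', '.', '.', '.', '.', '.', '.', '.', '.', '.']
top0 450 ['.', '.', '.', '.', '.', '.', '.', '.', '.', '.', '.', '.', '.']
top0 470 ['.', '.', '.', '.', '.', '.', '.', '.', '.', '.', '.', '.', '.']
top0 490 ['.', '.', '.', '.', '.', '.', '.', '.', '.', '.', '.', '.', '.']
top0 510 ['.', '.', '.', '.', '.', '393-404(49)', '397-406(26)', '.', '.', '.', '.', '.', '.']
top0 530 ['.', '.', '.', '.', '.', '396-433(64)', '397-456(462)', '392-432(66)', '.', '.', '.', '.', '.']
top0 550 ['.', '.', '.', '392-481(179)', '387-399(90)', '428-611(111)', '399-629(2597)', '398-433(185)', '.', '.', '.', '.', '.']
top0 570 ['.', '.', '.', '383-482(305)', '368-396(125)', '.', '427-628(1088)', '406-434(216)', '.', '.', '.', '.', '.']
top0 590 ['.', '.', '.', '380-397(28)', '364-397(51)', '417-422(12)', '408-435(216)', '407-433(9)', '.', '.', '.', '.', '.']
top0 610 ['.', '.', '.', '.', '342-389(57)', '380-428(389)', '.', '.', '.', '.', '.', '.', '.']
top0 630 ['.', '.', '.', '355-381(55)', '339-419(392)', '381-425(401)', '.', '.', '433-439(97)', '430-438(327)', '.', '.', '.']

[... 478 characters left out ...]
 '392-457(648)', '395-433(54)', '.', '.', '.', '.', '.']
scene0 550 ['.', '.', '534-536(10)', '384-615(3820)', '390-562(410)', '389-576(126)', '395-576(2767)', '402-432(87)', '.', '.', '.', '.', '.']
scene0 570 ['.', '.', '536-537(10)', '376-613(1153)', '386-562(174)', '404-435(52)', '387-573(688)', '.', '.', '.', '.', '.', '.']
scene0 590 ['.', '.', '.', '336-536(180)', '335-395(22)', '373-423(158)', '386-434(199)', '.', '.', '.', '.', '.', '.']
scene0 610 ['.', '.', '.', '338-382(67)', '341-421(158)', '374-426(554)', '.', '.', '.', '.', '.', '.', '.']
scene0 630 ['.', '.', '385-389(12)', '342-382(321)', '137-419(338)', '379-424(363)', '.', '.', '429-460(64)', '424-464(182)', '.', '.', '.']
```

View pics/wrist0.png

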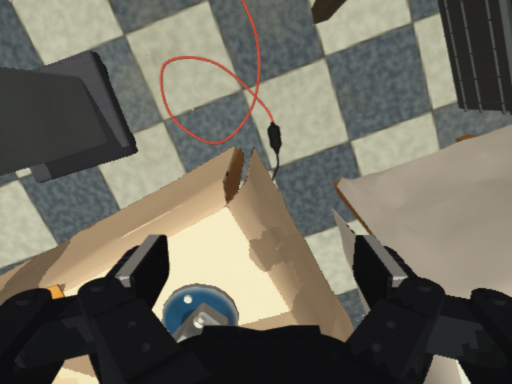

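The wrist view shows only the table corner and an open carton. A candle holder overhangs the back of the cover (x>500, z>385), so I'll approach low, starting with a first swing.

>>> step_arm(
  deltas=[
    [[1,18,-32,-3,0,0,-0.12],[1,18,-32,-3,0,0,-0.12],[1,18,-32,-3,0,0,-0.12],[1,18,-32,-3,0,0,-0.12],[1,18,-32,-3,0,0,-0.12],[1,18,-32,-3,0,0,-0.12],[1,18,-32,-3,0,0,-0.12],[1,18,-32,-3,0,0,-0.12],[1,18,-32,-3,0,0,-0.12],[1,18,-32,-3,0,0,-0.12]],
  ],
)

```text
clock: 0.98
eef_pos: [366.7, 301.2, 209.3]
tool_rot: [3.142, -0.0, 1.645]
force: [1.0, 0.5, 0.2]
width: 85.3
```

Run:
```python
from h import *
s=ctrl.read_state();print(s['clock'],s['eef_pos'],s['tool_rot'],np.round(s['qpos'],3))
snap('scene','scene1');snap('wrist','wrist1')
```

```text
0.9833 [366.74035247 301.15355591 209.25068498] [ 3.14156760e+00 -1.89385751e-04  1.64524849e+00] [-1.012  0.447  0.372  2.034 -0.246  0.702 -0.409]
```

View pics/scene1.png

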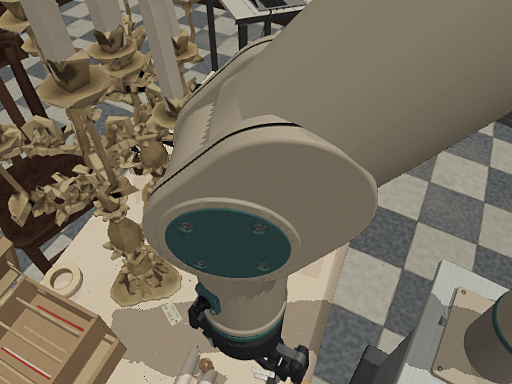

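View pics/wrist1.png

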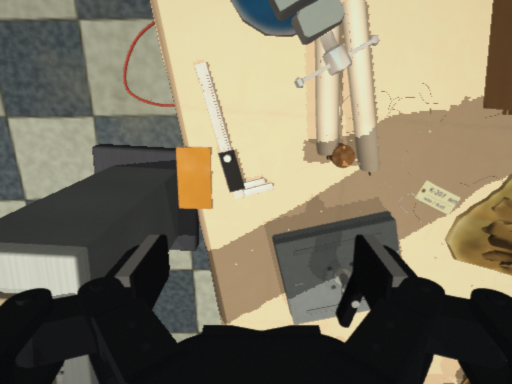

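The scene view shows a bulky wrist right above the tool, so I'll measure its height and reach. The wrist view shows the cover at about (340,265).

Run:
```python
from h import *
a=load('scene0');b=load('scene1');C=cloud(b)
m=(abs(a['d']-b['d'])>15)&(b['d']>0)
P=C[m]
t=np.array([366.7,301.2,209.3]); Q=P-t
az=np.arctan2(301,366.7)
rad=Q[:,0]*np.cos(az)+Q[:,1]*np.sin(az); tan=-Q[:,0]*np.sin(az)+Q[:,1]*np.cos(az)
for lo in range(-40,500,30):
    k=(Q[:,2]>lo)&(Q[:,2]<=lo+30)
    if k.sum()>10: print('dz',lo,'rad',rad[k].min().round(),rad[k].max().round(),'tan',tan[k].min().round(),tan[k].max().round(),'dx max',Q[k,0].max().round(),'dy min/max',Q[k,1].min().round(),Q[k,1].max().round())
```

```text
dz -10 rad -43.0 361.0 tan -446.0 38.0 dx max 396.0 dy min/max -253.0 87.0
dz 20 rad -45.0 188.0 tan -234.0 42.0 dx max 294.0 dy min/max -61.0 17.0
dz 50 rad -68.0 327.0 tan -242.0 53.0 dx max 362.0 dy min/max -61.0 74.0
dz 80 rad -66.0 153.0 tan -448.0 51.0 dx max 403.0 dy min/max -249.0 19.0
dz 110 rad -59.0 250.0 tan -408.0 45.0 dx max 357.0 dy min/max -247.0 38.0
dz 140 rad -36.0 256.0 tan -328.0 38.0 dx max 390.0 dy min/max -104.0 61.0
dz 170 rad -38.0 275.0 tan -496.0 39.0 dx max 358.0 dy min/max -355.0 38.0
dz 200 rad -38.0 284.0 tan -504.0 38.0 dx max 423.0 dy min/max -354.0 39.0
dz 230 rad -34.0 132.0 tan -485.0 37.0 dx max 342.0 dy min/max -348.0 50.0
dz 260 rad -29.0 162.0 tan -365.0 37.0 dx max 343.0 dy min/max -241.0 38.0
dz 290 rad -28.0 124.0 tan -366.0 49.0 dx max 307.0 dy min/max -243.0 54.0
dz 320 rad -50.0 188.0 tan -313.0 53.0 dx max 302.0 dy min/max -156.0 57.0
dz 350 rad -62.0 207.0 tan -245.0 55.0 dx max 315.0 dy min/max -125.0 57.0
dz 380 rad -88.0 140.0 tan -144.0 55.0 dx max 196.0 dy min/max -41.0 48.0
dz 410 rad -98.0 -3.0 tan -36.0 60.0 dx max 7.0 dy min/max -44.0 31.0
dz 440 rad -85.0 -28.0 tan -1.0 60.0 dx max -25.0 dy min/max -22.0 7.0
```

Run:
```python
from h import *
a=load('scene0');b=load('scene1');C=cloud(b)
d=b['d']; g=cv2.morphologyEx(d,cv2.MORPH_GRADIENT,np.ones((3,3)))
m=((abs(a['d']-d)>15)&(d>0)&(g<12)).astype(np.uint8)
n,l,st,_=cv2.connectedComponentsWithStats(m); 
keep=np.zeros_like(m)
for i in range(1,n):
    if st[i,4]>200: keep|=(l==i).astype(np.uint8)
P=C[keep>0]; t=np.array([366.7,301.2,209.3]); Q=P-t
az=np.arctan2(301,366.7)
rad=Q[:,0]*np.cos(az)+Q[:,1]*np.sin(az); tan=-Q[:,0]*np.sin(az)+Q[:,1]*np.cos(az)
for lo in range(-40,500,25):
    k=(Q[:,2]>lo)&(Q[:,2]<=lo+25)&(abs(Q[:,0])<250)&(abs(Q[:,1])<250)
    if k.sum()>10: print('dz',lo,k.sum(),'rad',np.percentile(rad[k],[1,99]).round(),'tan',np.percentile(tan[k],[1,99]).round(),'dx',np.percentile(Q[k,0],[1,99]).round(),'dy',np.percentile(Q[k,1],[1,99]).round())
# candle pan
z=load('top0');C0=cloud(z);g=cv2.morphologyEx(z['d'],cv2.MORPH_GRADIENT,np.ones((3,3)))
for T in (('top0'),('scene0')):
    z=load(T);C0=cloud(z);g=cv2.morphologyEx(z['d'],cv2.MORPH_GRADIENT,np.ones((3,3)))
    k=(g<15)&(C0[...,0]<620)&(C0[...,0]>440)&(C0[...,1]>60)&(C0[...,1]<320)&(C0[...,2]>300)
    Q=C0[k]
    for lo in range(300,640,20):
        kk=(Q[:,2]>lo)&(Q[:,2]<=lo+20)
        if kk.sum()>5:print(T,lo,kk.sum(),'x',np.percentile(Q[kk,0],[0,100]).round(),'y',np.percentile(Q[kk,1],[0,100]).round(), 'minx at y',Q[kk][Q[kk,0].argmin(),1].round())
```

```text
dz 35 87 rad [-53. -33.] tan [26. 52.] dx [-74. -47.] dy [-6.  9.]
dz 60 236 rad [-53. -13.] tan [25. 51.] dx [-73. -29.] dy [-2. 15.]
dz 85 516 rad [-60. -14.] tan [20. 50.] dx [-71. -29.] dy [-15.  13.]
dz 110 132 rad [-53.  23.] tan [27. 44.] dx [-65.  -1.] dy [-8. 37.]
dz 135 431 rad [-26.  27.] tan [26. 38.] dx [-38.   4.] dy [ 6. 37.]
dz 160 319 rad [-29.  30.] tan [20. 38.] dx [-38.  11.] dy [ 0. 37.]
dz 185 880 rad [-33.  31.] tan [17. 38.] dx [-38.  12.] dy [-7. 37.]
dz 210 723 rad [-28.  23.] tan [24. 37.] dx [-37.  -0.] dy [ 0. 36.]
dz 235 1298 rad [-29.  35.] tan [21. 37.] dx [-37.  11.] dy [-1. 48.]
dz 260 992 rad [-25.  28.] tan [21. 37.] dx [-36.   9.] dy [ 5. 36.]
dz 285 285 rad [-17.  31.] tan [37. 47.] dx [-42.   0.] dy [25. 48.]
dz 310 2676 rad [-34.  45.] tan [34. 50.] dx [-58.  13.] dy [17. 55.]
dz 335 5490 rad [-49.  47.] tan [-30.  53.] dx [-72.  42.] dy [-3. 56.]
dz 360 10277 rad [-54.  41.] tan [-35.  54.] dx [-76.  41.] dy [-17.  52.]
dz 385 12538 rad [-71.  21.] tan [-34.  54.] dx [-88.  24.] dy [-31.  42.]
dz 410 17253 rad [-88.  -6.] tan [ 2. 58.] dx [-10
[... 1152 characters left out ...]
064 x [510. 620.] y [136. 280.] minx at y 186.0
scene0 400 654 x [515. 620.] y [136. 279.] minx at y 182.0
scene0 420 1016 x [525. 620.] y [127. 276.] minx at y 161.0
scene0 440 474 x [536. 564.] y [145. 275.] minx at y 163.0
scene0 460 367 x [542. 565.] y [150. 275.] minx at y 165.0
scene0 480 407 x [547. 564.] y [153. 274.] minx at y 172.0
scene0 500 414 x [547. 563.] y [156. 277.] minx at y 171.0
scene0 520 2052 x [529. 593.] y [158. 301.] minx at y 268.0
scene0 540 1167 x [546. 573.] y [159. 284.] minx at y 179.0
scene0 560 1066 x [546. 571.] y [159. 283.] minx at y 179.0
scene0 580 697 x [548. 566.] y [265. 285.] minx at y 283.0
scene0 600 540 x [546. 565.] y [267. 286.] minx at y 283.0
```

Run:
```python
from h import *
z=load('scene0');print(cv2.Rodrigues(np.array(z['r'],float))[0].round(2), ray(z,[[256,192]])[0])
```

```text
[[-0.84 -0.54 -0.  ]
 [-0.41  0.64 -0.65]
 [ 0.35 -0.55 -0.76]] [279.8033382  416.23758311 709.0385222 ]
```

The wrist head would hit the overhanging pan (x>510, z 385–435) if I took the handle with the tool vertical. I'll tilt the tool 15° along the handle so the top leans to −y, carry the cover out from under the pan, set it down and regrasp it upright.

>>> step_arm(
  deltas=[
    [[1,10,-24,0,0,0,-0.07],[1,10,-24,0,0,0,-0.07],[1,10,-24,0,0,0,-0.07],[1,10,-24,0,0,0,-0.07],[1,12,-20,-10,0.064,-0.0136,0],[1,12,-20,-10,0.064,-0.0136,0],[1,12,-12,-10,0.064,-0.0136,0],[1,12,-6,-10,0.064,-0.0136,0],[1,8,-4,-10,0,0,0],[1,6,-1,-10,0,0,0]],
  ],
)

```text
clock: 1.92
eef_pos: [469.6, 141.3, 148.9]
tool_rot: [3.139, -0.261, 1.366]
force: [0.1, -0.1, 0.5]
width: 85.6
```

Run:
```python
from h import *
from scipy.spatial.transform import Rotation as Ro
s=ctrl.read_state();print(s['clock'],s['eef_pos'],s['tool_rot'],np.round(s['qpos'],3),Ro.from_euler('xyz',s['tool_rot']).as_matrix().round(3).tolist())
snap('scene','scene2');snap('wrist','wrist2')
```

```text
1.9167 [469.56719354 141.340383   148.88421762] [ 3.1388165  -0.26125872  1.36574184] [-0.247  0.527  0.09   2.148 -0.689  0.461  0.245] [[0.197, 0.979, 0.055], [0.946, -0.204, 0.252], [0.258, 0.003, -0.966]]
```

View pics/scene2.png

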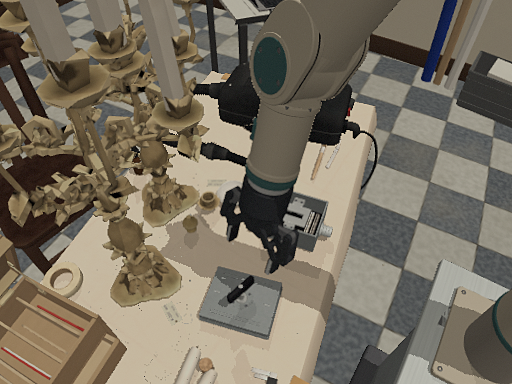

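View pics/wrist2.png

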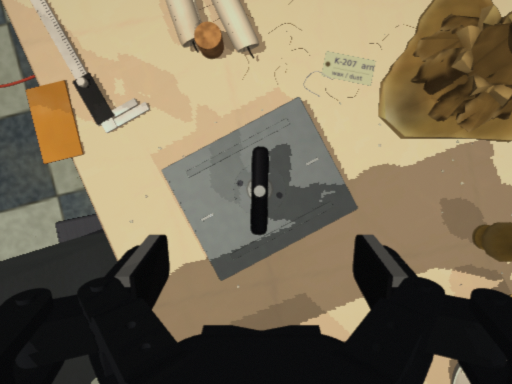

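The wrist view shows the handle upright at (259,190), aligned with the tool. The scene view shows the wrist clear of the candle. I'll refine the handle position from the wrist image.

Run:
```python
from h import *
z=load('wrist2'); p=z['p'].astype(int)
m=np.zeros(p.shape[:2],np.uint8); m[135:240,235:285]=1
m&=((p.max(2)<60)).astype(np.uint8)
c=max(cv2.findContours(m,cv2.RETR_EXTERNAL,cv2.CHAIN_APPROX_NONE)[0],key=cv2.contourArea)[:,0]
for h in (75,): print(cv2.minAreaRect(onplane(z,c,h)[:,:2].astype(np.float32)))
print(cv2.boundingRect(c))
C=cloud(z);print(C[190,259],C[220,259],C[230,220])
G=np.array([474,164.6,63]);zt=np.array([.055,.252,-.966]);print('TCP target',G+11*zt)
```

```text
((474.55389404296875, 167.3306884765625), (61.92585754394531, 11.709153175354004), 77.21263122558594)
(251, 147, 18, 88)
[474.38237298 167.82517145  76.79286163] [470.06237484 146.92108361  75.38219101] [433.11349149 138.83766946  22.54192383]
TCP target [474.605 167.372  52.374]
```

>>> step_arm(
  deltas=[
    [[1,0.9,4.5,-16,0,0,0],[1,0.9,4.5,-16,0,0,0],[1,0.9,4.5,-16,0,0,0],[1,0.9,4.5,-16,0,0,0],[1,0.9,4.5,-16,0,0,0],[1,0.9,4.5,-16,0,0,0],[0,0,0,0,0,0,0],[0,0,0,0,0,0,0],[0,0,0,0,0,0,0],[0,0,0,0,0,0,0]],
  ],
)

```text
clock: 2.85
eef_pos: [473.9, 171.6, 54.5]
tool_rot: [3.137, -0.261, 1.373]
force: [0.4, -0.3, 0.4]
width: 39.0
```

>>> step_arm(
  deltas=[
    [[0,0,0,0,0,0,0],[0,0,0,0,0,0,0],[0,0,0,0,0,0,0],[0,0,0,0,0,0,0]],
  ],
)

```text
clock: 3.18
eef_pos: [474.2, 171.0, 53.9]
tool_rot: [3.138, -0.261, 1.371]
force: [1.2, 0.2, 2.3]
width: 10.9
```

Run:
```python
from h import *
s=ctrl.read_state();print(s['clock'],s['eef_pos'],s['force'],s['width'])
snap('scene','scene3')
```

```text
3.1833 [474.18248223 170.95707786  53.94110167] [1.20129906 0.16955785 2.28355724] 10.865783307223552
```

View pics/scene3.png

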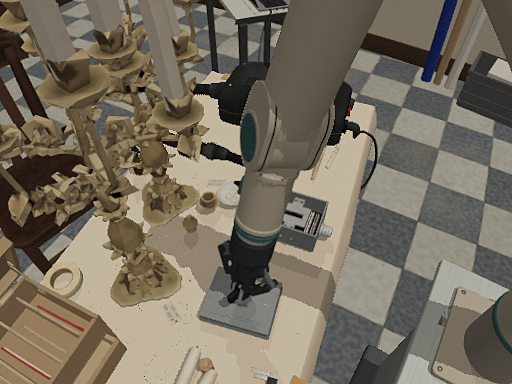

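The handle is gripped (width 10.9 mm). I'll lift it slightly and carry it out.

>>> step_arm(
  deltas=[
    [[0,0,0,6,0,0,0],[0,0,0,6,0,0,0],[0,0,0,4,0,0,0],[0,-6,-11,0,0,0,0],[0,-6,-11,0,0,0,0],[0,-6,-11,0,0,0,0],[0,-6,-11,0,0,0,0],[0,-6,-11,0,0,0,0],[0,-5,-11,0,0,0,0],[0,0,0,0,0,0,0]],
  ],
)

```text
clock: 4.07
eef_pos: [437.5, 102.2, 69.4]
tool_rot: [3.14, -0.258, 1.367]
force: [-0.1, -0.2, -3.5]
width: 11.1
```

Run:
```python
from h import *
s=ctrl.read_state();print(s['clock'],s['eef_pos'],s['force'],s['width'])
snap('scene','scene4');snap('top','top4')
```

```text
4.0667 [437.53655796 102.24711891  69.37890321] [-0.14226134 -0.19905418 -3.53991843] 11.101188521130926
```

View pics/scene4.png

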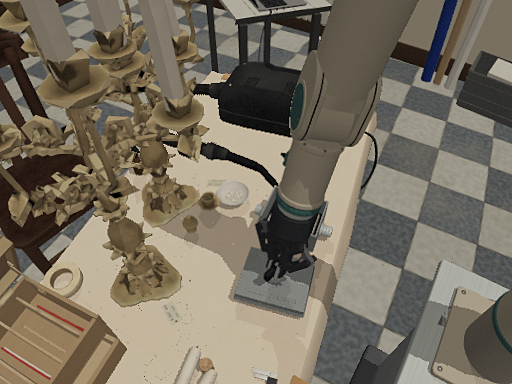

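View pics/top4.png

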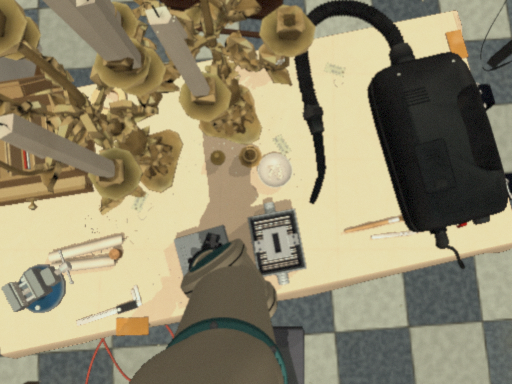

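The cover is carried level, its +y side clear of the pan and its −y side clear of the box. I'll set it down, release it and rise along the tool axis.

>>> step_arm(
  deltas=[
    [[0,0,0,-6,0,0,0],[0,0,0,-5,0,0,0],[0,0,0,-4,0,0,0],[0,0,0,-1,0,0,0],[0.5,0,0,0,0,0,0],[0.8,0,0,0,0,0,0],[0.8,0,0,0,0,0,0],[0.8,0,0,0,0,0,0],[0.8,-0.6,-3,10,0,0,0],[0.8,-1,-4,15,0,0,0]],
  ],
)

```text
clock: 5.0
eef_pos: [440.2, 97.2, 82.8]
tool_rot: [-3.133, -0.259, 1.37]
force: [0.4, 0.3, 0.1]
width: 68.1
```

>>> step_arm(
  deltas=[
    [[1,-1,-4,18,0,0,0],[1,-1,-4,18,0,0,0],[1,0,0,10,-0.064,0.0136,0],[1,0,0,10,-0.064,0.0136,0],[1,0,0,10,-0.064,0.0136,0],[1,0,0,10,-0.064,0.0136,0],[1,0,0,0,0,0,0]],
  ],
)

```text
clock: 5.58
eef_pos: [440.0, 93.6, 160.3]
tool_rot: [-3.136, 0.003, 1.38]
force: [0.6, 0.9, 0.0]
width: 85.4
```

Run:
```python
from h import *
s=ctrl.read_state();print(s['clock'],s['eef_pos'],s['tool_rot'],np.round(s['qpos'],3))
snap('scene','scene5');snap('wrist','wrist5')
```

```text
5.5833 [440.02762538  93.60409499 160.33527835] [-3.13569331e+00  3.01157842e-03  1.38012892e+00] [-0.671  0.546  0.579  2.143 -0.525  0.601  0.096]
```

View pics/wrist5.png

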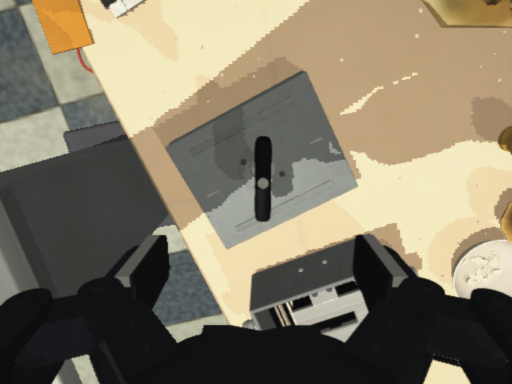

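View pics/scene5.png

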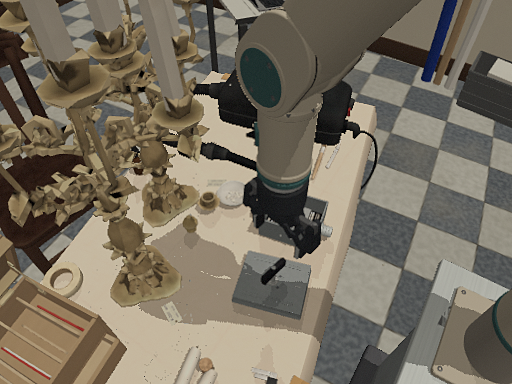

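The wrist view shows the cover set down, with its handle at (263,178) and the box just clear of it. I'll measure the handle and the cover.

Run:
```python
from h import *
def rect(z,c,h,n): print(n,cv2.minAreaRect(onplane(z,c,h)[:,:2].astype(np.float32)))
def big(m): return max(cv2.findContours(m.astype(np.uint8),cv2.RETR_EXTERNAL,cv2.CHAIN_APPROX_NONE)[0],key=cv2.contourArea)[:,0]
for T,r in (('wrist5',(130,230,245,285)),('scene5',(248,292,255,292))):
    z=load(T);p=z['p'].astype(int);m=np.zeros((384,512),bool);m[r[0]:r[1],r[2]:r[3]]=1
    m&=p.max(2)<(38 if T=='scene5' else 60)
    rect(z,big(m),75 if T=='wrist5' else 70,T)
z=load('wrist5');C=cloud(z);p=z['p'].astype(int)
m=(C[...,2]>16)&(C[...,2]<30); m[:60]=0;m[250:]=0;m[:,:150]=0;m[:,370:]=0
m=cv2.morphologyEx(m.astype(np.uint8),cv2.MORPH_OPEN,np.ones((5,5)))
rect(z,big(m),23,'cover'); print(C[120,280],C[230,230],C[178,263])
```

```text
wrist5 ((442.8977966308594, 102.93052673339844), (63.30787658691406, 12.209877014160156), 79.07144927978516)
scene5 ((438.7518005371094, 104.95428466796875), (66.87423706054688, 15.643068313598633), 79.6762466430664)
cover ((442.29730224609375, 100.91514587402344), (137.3701171875, 111.4456558227539), 16.4872989654541)
[464.98569958 138.59346852  23.48860444] [400.60355059  47.11082172  23.20903537] [443.52418192 104.33059686  76.16177213]
```

>>> step_arm(
  deltas=[
    [[1,0.3,2.1,-27,0,0,0],[1,0.3,2.1,-27,0,0,0],[1,0.3,2.1,-27,0,0,0],[1,0.3,2.1,-26,0,0,0],[1,0,0,0,0,0,0],[0,0,0,0,0,0,0],[0,0,0,0,0,0,0],[0,0,0,0,0,0,0],[0,0,0,0,0,0,0],[0,0,0,0,0,0,0]],
  ],
)

```text
clock: 6.52
eef_pos: [440.8, 97.6, 53.2]
tool_rot: [-3.135, 0.002, 1.371]
force: [0.2, 0.3, -0.4]
width: 25.8
```

>>> step_arm(
  deltas=[
    [[0,0,0,0,0,0,0],[0,0,0,0,0,0,0],[0,0,0,0,0,0,0],[0,0,0,0,0,0,0]],
  ],
)

```text
clock: 6.85
eef_pos: [440.7, 97.7, 52.4]
tool_rot: [-3.134, 0.003, 1.371]
force: [0.8, 1.4, 1.4]
width: 11.2
```

The grasp is about 5 mm short of the handle's centre, so I'll regrasp to keep the later turn simple.

>>> step_arm(
  deltas=[
    [[0.5,0,0,0,0,0,0],[0.5,0,0,0,0,0,0],[0.5,0,0,0,0,0,0],[0.5,0.9,4.7,0,0,0,0],[0.5,0,0,0,0,0,0],[0.5,0,0,0,0,0,0]],
  ],
)

```text
clock: 7.35
eef_pos: [441.0, 102.6, 52.0]
tool_rot: [-3.133, 0.003, 1.372]
force: [0.2, -0.4, -0.2]
width: 42.5
```

>>> step_arm(
  deltas=[
    [[0,0,0,0,0,0,0],[0,0,0,0,0,0,0],[0,0,0,0,0,0,0],[0,0,0,0,0,0,0],[0,0,0,0,0,0,0],[0,0,0,0,0,0,0]],
  ],
)

```text
clock: 7.85
eef_pos: [441.2, 102.1, 52.2]
tool_rot: [-3.133, 0.003, 1.371]
force: [-0.0, -0.4, 0.4]
width: 11.3
```

Run:
```python
from h import *
s=ctrl.read_state();print(s['clock'],s['eef_pos'],s['tool_rot'],s['force'],s['width'],np.round(s['qpos'],3))
snap('wrist','wrist6')
```

```text
7.85 [441.15296066 102.10105609  52.22644388] [-3.13309378e+00  3.06941494e-03  1.37069927e+00] [-0.04892643 -0.43527576  0.39189069] 11.323943488245922 [-0.511  0.73   0.331  2.197 -0.731  0.333  0.245]
```

View pics/wrist6.png

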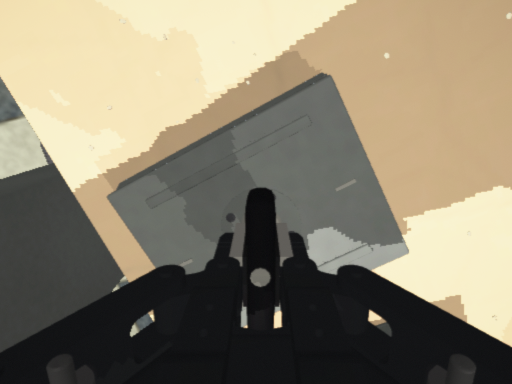

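Run:
```python
from h import *
z=load('top0')
f=np.array([[487,128],[703,92],[757,368],[537,408]],float)
uv=np.c_[235+(f[:,0]-423.5)/4.706-.4,190+f[:,1]/4.706-.4]
w=onplane(z,uv,64);print('pix',uv.round(1).tolist(),w.round(1).tolist(),'c',w.mean(0).round(1),[np.linalg.norm(w[i]-w[(i+1)%4]).round(1) for i in range(4)])
for i,j in ((3,0),(2,1),(0,1),(3,2)):
    v=w[j]-w[i];print(np.degrees(np.arctan2(v[1],v[0])).round(1))
# spigots
C=cloud(z)
for r in ((200,212,262,276),(270,284,276,290)):
    m=np.zeros((384,512),bool);m[r[0]:r[1],r[2]:r[3]]=1;p=z['p'].astype(int);m&=(p.max(2)-p.min(2)<28)&(p.max(2)>120)
    v,u=np.nonzero(m);print(len(u),onplane(z,[[u.mean(),v.mean()]],38).round(1))
for t,r in (('top0',(195,292,240,315)),('scene0',(175,260,245,340))):
    z=load(t);cv2.imwrite(f'pics/z_{t}.png',cv2.resize(z['p'][r[0]:r[1],r[2]:r[3],::-1],None,fx=6,fy=6,interpolation=cv2.INTER_NEAREST))
```

```text
pix [[248.1, 216.8], [294.0, 209.1], [305.5, 267.8], [258.7, 276.3]] [[533.9, 7.7, 64.0], [550.2, -90.6, 64.0], [426.2, -113.3, 64.0], [408.7, -14.9, 64.0]] c [479.7 -52.8  64. ] [np.float64(99.6), np.float64(126.1), np.float64(99.9), np.float64(127.3)]
10.2
10.4
-80.6
-79.9
80 [[559.  -37.8  38. ]]
127 [[405.5 -66.3  38. ]]
```

View pics/z_top0.png

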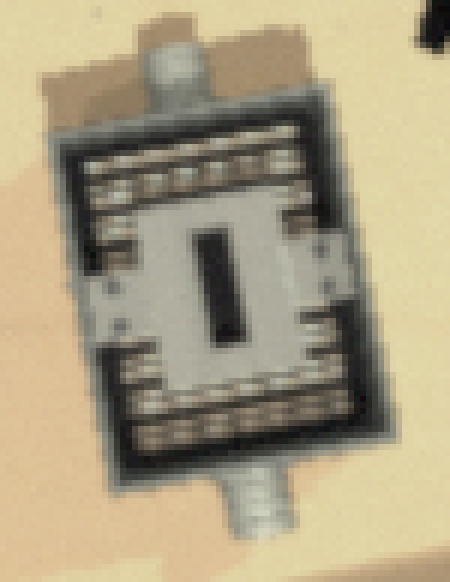

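View pics/z_scene0.png

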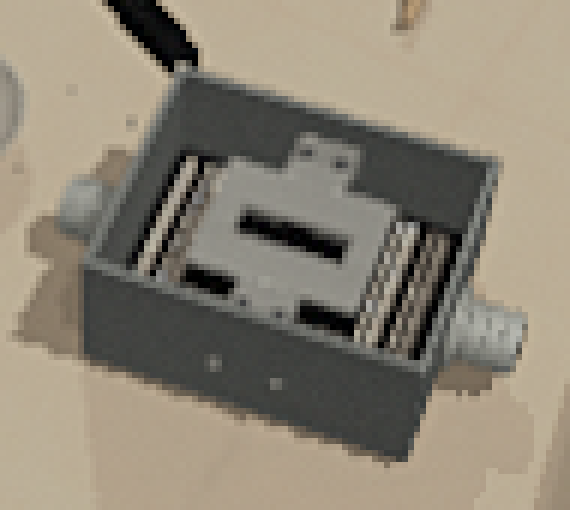

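The top view shows the rim corners at about (248,217), (294,209), (305,268) and (258,276), giving a centre of (479.7,−52.8) and a yaw of about 10.3°. In the zoomed scene view the corners are at (185,70), (497,158), (432,370) and (85,267). I'll cross-check the two.

Run:
```python
from h import *
z=load('scene0')
f=np.array([[185,71],[497,158],[431,370],[85,267]],float)
uv=np.c_[245+f[:,0]/6-.5,175+f[:,1]/6-.5]
w=onplane(z,uv,64);print(w.round(1).tolist(),'c',w.mean(0).round(1),[np.linalg.norm(w[i]-w[(i+1)%4]).round(1) for i in range(4)])
for i,j in ((1,0),(2,3),(2,1),(3,0)):
    v=w[j]-w[i];print(np.degrees(np.arctan2(v[1],v[0])).round(1))
f=np.array([[239,206],[346,237],[348,262],[240,230]],float);uv=np.c_[245+f[:,0]/6-.5,175+f[:,1]/6-.5]
w=onplane(z,uv,49.5);print('slot',w.mean(0).round(1), w.round(1).tolist())
# same cover/handle measure in scene vs others: scene handle5 (438.8,105) h=70
```

```text
[[547.5, -88.8, 64.0], [426.7, -114.4, 64.0], [405.0, -15.6, 64.0], [530.0, 11.4, 64.0]] c [477.3 -51.9  64. ] [np.float64(123.5), np.float64(101.2), np.float64(127.9), np.float64(101.7)]
12.0
12.2
-77.6
-80.1
slot [478.6 -52.3  49.5] [[502.0, -52.8, 49.5], [461.2, -61.5, 49.5], [455.1, -51.7, 49.5], [496.1, -43.2, 49.5]]
```

>>> step_arm(
  deltas=[
    [[0,0,0,4,0,0,0],[0,0,0,10,0,0,0],[0,0,0,14,0,0,0],[0,0,0,14,0,0,0],[0,0,0,14,0,0,0],[0,0,0,14,0,0,0],[0,0,0,12,0,0,0],[0,0,0,4,0,0,0],[0,0,0,0,0,0,0]],
  ],
)

```text
clock: 8.65
eef_pos: [441.2, 102.4, 138.7]
tool_rot: [-3.134, 0.002, 1.371]
force: [-0.3, 0.3, -3.7]
width: 11.3
```

>>> step_arm(
  deltas=[
    [[0,3,-12,0,0,0,-0.015],[0,5.5,-22,0,0,0,-0.015],[0,5.5,-22,0,0,0,-0.015],[0,5.5,-22,0,0,0,-0.015],[0,5.5,-22,0,0,0,-0.015],[0,5.5,-22,0,0,0,-0.015],[0,5,-20,0,0,0,-0.015],[0,3,-12.5,0,0,0,0],[0,0,0,0,0,0,0],[0,0,0,0,0,0,0]],
  ],
)

```text
clock: 9.48
eef_pos: [478.7, -52.6, 137.3]
tool_rot: [-3.131, 0.003, 1.264]
force: [0.4, 0.6, -2.7]
width: 11.1
```

Run:
```python
from h import *
s=ctrl.read_state();print(s['clock'],s['eef_pos'],s['tool_rot'],s['force'],s['width'],np.round(s['qpos'],3))
snap('scene','scene7');snap('wrist','wrist7')
```

```text
9.4833 [478.72933176 -52.55514294 137.28660785] [-3.13070914  0.00327533  1.26409488] [ 0.35590005  0.59003628 -2.70432411] 11.091538133166368 [-0.316  0.621  0.549  2.077 -0.562  0.604  0.32 ]
```

View pics/scene7.png

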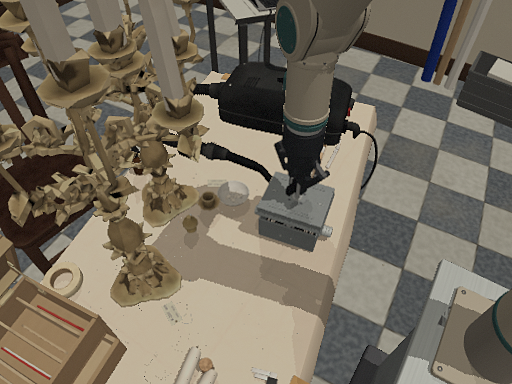

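View pics/wrist7.png

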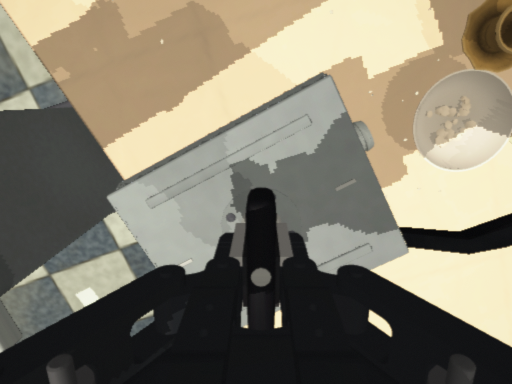

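The cover hovers over the box. I'll compare cover and box in the same scene view: corners from a zoom, plus edge angles from the wrist view.

Run:
```python
from h import *
z=load('scene7');r=(165,255,240,345)
cv2.imwrite('pics/z_scene7.png',cv2.resize(z['p'][r[0]:r[1],r[2]:r[3],::-1],None,fx=6,fy=6,interpolation=cv2.INTER_NEAREST))
z=load('wrist7')
for n,a,b in (('back long edge',(115,195),(325,76)),('short edge',(328,76),(406,248)),('marks',(186,263),(346,185))):
    w=onplane(z,[a,b],108.1);v=w[1]-w[0];print(n,w.round(1).tolist(),np.degrees(np.arctan2(v[1],v[0])).round(1),np.linalg.norm(v).round(1))
w=onplane(z,[(261,216)],132);print(w)
```

```text
back long edge [[406.5, -11.2, 108.1], [533.3, 14.4, 108.1]] 11.4 129.3
short edge [[534.7, 14.0, 108.1], [554.6, -91.0, 108.1]] -79.3 106.8
marks [[429.0, -62.4, 108.1], [530.3, -43.7, 108.1]] 10.5 103.0
[[483.46754293 -38.33762087 132.        ]]
```

View pics/z_scene7.png

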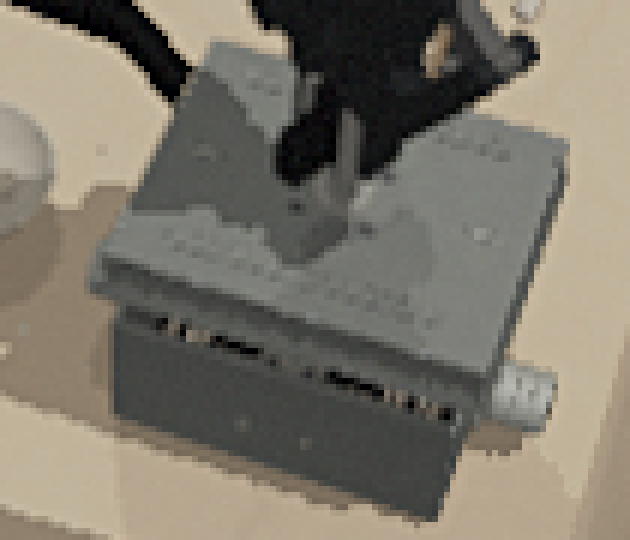

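Run:
```python
from h import *
z=load('scene7')
def px(f): f=np.array(f,float);return np.c_[240+f[:,0]/6-.5,165+f[:,1]/6-.5]
w=onplane(z,px([(208,40),(567,146),(490,378),(105,243)]),108.1);print('corners',w.round(1).tolist(),w.mean(0).round(1))
for i,j in ((1,0),(2,3),(2,1),(3,0)):
    v=w[j]-w[i];print(np.degrees(np.arctan2(v[1],v[0])).round(1),np.linalg.norm(v).round(1))
w=onplane(z,px([(205,152),(482,235)]),108.1);print('marks',w.round(1).tolist(),w.mean(0).round(1));v=w[0]-w[1];print(np.degrees(np.arctan2(v[1],v[0])))
```

```text
corners [[554.4, -91.9, 108.1], [418.8, -116.3, 108.1], [397.5, -9.7, 108.1], [534.9, 10.5, 108.1]] [476.4 -51.8 108.1]
10.2 137.8
8.4 138.9
-78.7 108.8
-79.2 104.3
marks [[527.1, -43.7, 108.1], [426.6, -62.8, 108.1]] [476.8 -53.2 108.1]
10.73207424272427
```

Cover and box agree to within about 1 mm, and both lie at a yaw of about 10.5°. I'll descend gently.

>>> step_arm(
  deltas=[
    [[0,0.8,0.2,-6,0,0,0],[0,0,0,-6,0,0,0],[0,0,0,-6,0,0,0],[0,0,0,-5,0,0,0],[0,0,0,-4,0,0,0],[0,0,0,0,0,0,0]],
  ],
)

```text
clock: 10.08
eef_pos: [479.7, -51.9, 110.1]
tool_rot: [-3.131, 0.003, 1.266]
force: [-0.3, 1.4, -2.8]
width: 10.9
```

>>> step_arm(
  deltas=[
    [[0,0,0,-4,0,0,0],[0,0,0,-3,0,0,0],[0,0,0,0,0,0,0]],
  ],
)

```text
clock: 10.33
eef_pos: [480.1, -52.1, 103.7]
tool_rot: [-3.132, 0.003, 1.266]
force: [-0.1, -0.4, -2.6]
width: 11.2
```

>>> step_arm(
  deltas=[
    [[0,0,0,-2,0,0,0],[0,0,0,-2,0,0,0],[0,0,0,-2,0,0,0],[0,0,0,0,0,0,0]],
  ],
)

```text
clock: 10.67
eef_pos: [480.2, -52.1, 97.9]
tool_rot: [-3.132, 0.003, 1.266]
force: [0.4, -0.9, -3.8]
width: 11.0
```

>>> step_arm(
  deltas=[
    [[0,0,0,-1,0,0,0],[0,0,0,-1,0,0,0],[0,0,0,0,0,0,0]],
  ],
)

```text
clock: 10.92
eef_pos: [480.5, -52.1, 96.3]
tool_rot: [-3.133, 0.003, 1.266]
force: [-0.9, -0.4, 1.0]
width: 11.3
```

Contact came at TCP z 96.3, against 96.2 predicted for full seating. I'll check it visually.

Run:
```python
from h import *
s=ctrl.read_state();print(np.round(s['qpos'],3),s['force'])
snap('scene','scene8')
z=load('scene8');r=(165,255,240,345)
cv2.imwrite('pics/z_scene8.png',cv2.resize(z['p'][r[0]:r[1],r[2]:r[3],::-1],None,fx=6,fy=6,interpolation=cv2.INTER_NEAREST))
C=cloud(z)
for uv in [(258,215),(265,190),(310,225),(325,192),(290,222),(320,205)]: print(uv,C[uv[1],uv[0]].round(1))
```

```text
[-0.262  0.685  0.47   2.1   -0.63   0.506  0.378] [-0.88446175 -0.43561967  1.04399793]
(258, 215) [535.7   5.   67. ]
(265, 190) [ 590.1 -114.9   -0.9]
(310, 225) [428.1 -30.7  68.8]
(325, 192) [ 459.  -191.4   -1.5]
(290, 222) [468.7 -16.9  65.6]
(320, 205) [435.3 -94.4  64.4]
```

View pics/z_scene8.png

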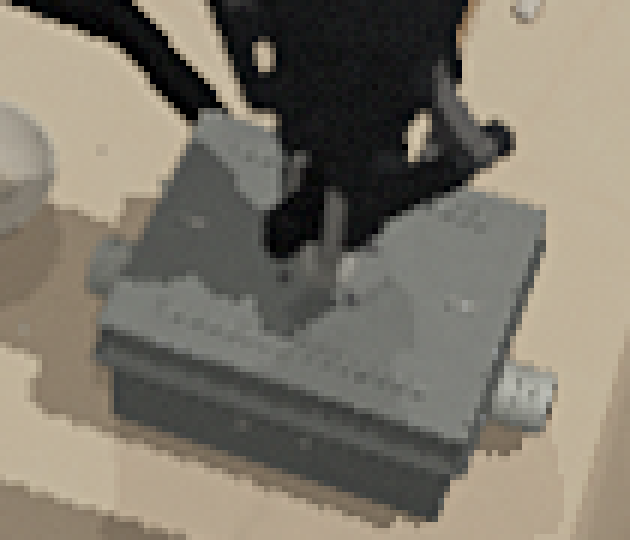

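It's seated: the plate top is level at about 67 mm and the skirt sits evenly round the box. Now I'll turn the handle to line up with the slot (−62°).

>>> step_arm(
  deltas=[
    [[0,0,0,0,0,0,-0.08],[0,0,0,0,0,0,-0.11],[0,0,0,0,0,0,-0.11],[0,0,0,0,0,0,-0.11],[0,0,0,0,0,0,-0.11],[0,0,0,0,0,0,-0.11],[0,0,0,0,0,0,-0.11],[0,0,0,0,0,0,-0.11],[0,0,0,0,0,0,-0.11],[0,0,0,0,0,0,-0.06]],
  ],
)

```text
clock: 11.8
eef_pos: [481.1, -52.5, 96.4]
tool_rot: [-3.134, 0.002, 0.241]
force: [0.8, -0.6, 0.7]
width: 10.9
```

>>> step_arm(
  deltas=[
    [[0,0,0,0,0,0,-0.06],[0,0,0,0,0,0,0]],
  ],
)

```text
clock: 11.97
eef_pos: [481.1, -52.6, 96.4]
tool_rot: [-3.134, 0.002, 0.184]
force: [0.2, -0.3, -0.1]
width: 11.0
```

Run:
```python
from h import *
s=ctrl.read_state();print(s['clock'],s['eef_pos'],np.degrees(s['tool_rot']),np.round(s['qpos'],3),s['force'],s['torque'])
snap('scene','scene9');snap('wrist','wrist9')
z=load('scene9');r=(165,255,240,345)
cv2.imwrite('pics/z_scene9.png',cv2.resize(z['p'][r[0]:r[1],r[2]:r[3],::-1],None,fx=6,fy=6,interpolation=cv2.INTER_NEAREST))
```

```text
11.9667 [481.07768671 -52.5606031   96.38332565] [-1.79584635e+02  1.12221752e-01  1.05672630e+01] [-0.425  0.771  0.756  2.107 -0.931  0.647 -0.394] [ 0.24655005 -0.34384352 -0.1298778 ] [-0.2200273  -0.22256578 -0.03128019]
```

View pics/z_scene9.png

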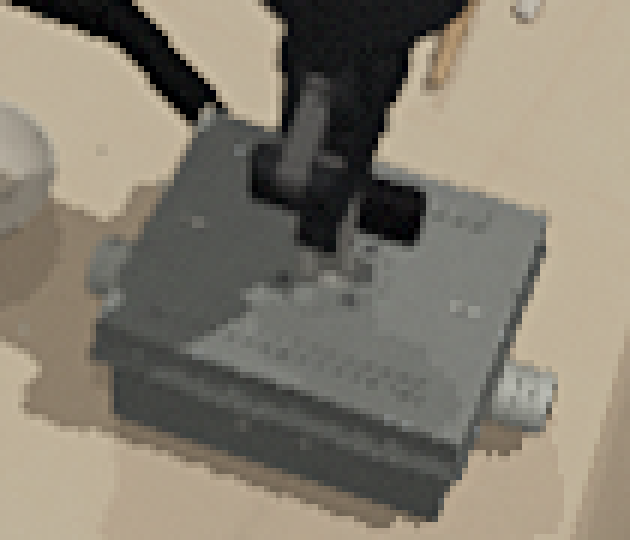

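View pics/wrist9.png

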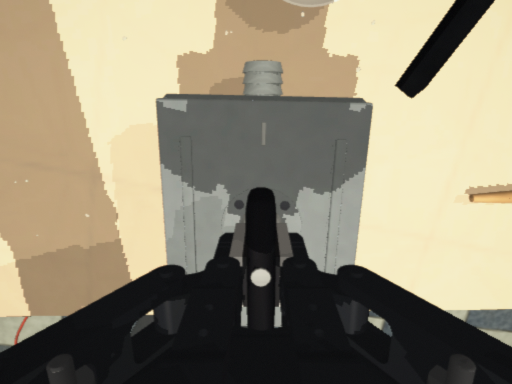

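The handle is parallel to the cover's marks and long side: the mark at (263,133) lies on the handle line. Now I'll push in.

>>> step_arm(
  deltas=[
    [[0,0,0,-2,0,0,0],[0,0,0,-2,0,0,0],[0,0,0,-2,0,0,0],[0,0,0,0,0,0,0]],
  ],
)

```text
clock: 12.4
eef_pos: [481.0, -52.5, 90.1]
tool_rot: [-3.133, 0.002, 0.186]
force: [0.6, -1.3, 2.3]
width: 10.9
```

>>> step_arm(
  deltas=[
    [[0,0,0,-2,0,0,0],[0,0,0,-2,0,0,0],[0,0,0,-2,0,0,0],[0,0,0,-1,0,0,0],[0,0,0,-1,0,0,0],[0,0,0,0,0,0,0],[0,0,0,0,0,0,0]],
  ],
)

```text
clock: 12.98
eef_pos: [480.9, -52.5, 82.3]
tool_rot: [-3.134, 0.002, 0.186]
force: [2.8, -1.7, 6.2]
width: 11.2
```

The press force matches the spring (6.2 N at about 14 mm), so the bar has passed through the slot. I'll turn +90°.

>>> step_arm(
  deltas=[
    [[0,0,0,-0.3,0,0,0.09],[0,0,0,0,0,0,0.11],[0,0,0,0,0,0,0.11],[0,0,0,0,0,0,0.11],[0,0,0,0,0,0,0.11],[0,0,0,0,0,0,0.11],[0,0,0,0,0,0,0.11],[0,0,0,0,0,0,0.11]],
  ],
)

```text
clock: 13.65
eef_pos: [480.5, -51.6, 82.0]
tool_rot: [-3.133, 0.002, 1.052]
force: [-0.1, 0.0, 5.5]
width: 11.3
```

>>> step_arm(
  deltas=[
    [[0,0,0,0,0,0,0.11],[0,0,0,0,0,0,0.11],[0,0,0,0,0,0,0.11],[0,0,0,0,0,0,0.11],[0,0,0,0,0,0,0.11],[0,0,0,0,0,0,0.11],[0,0,0,0,0,0,0.05],[0,0,0,0,0,0,0],[0,0,0,0,0,0,0]],
  ],
)

```text
clock: 14.4
eef_pos: [479.6, -51.4, 81.9]
tool_rot: [-3.132, 0.001, 1.757]
force: [-0.2, 0.8, 6.7]
width: 11.2
```

Turned 1.571 rad. I'll ease up 4.5 mm into the notch, then check and open.

>>> step_arm(
  deltas=[
    [[0,0,0,1.5,0,0,0],[0,0,0,1.5,0,0,0],[0,0,0,1.5,0,0,0],[0,0,0,0,0,0,0],[0,0,0,0,0,0,0]],
  ],
)

```text
clock: 14.82
eef_pos: [479.7, -51.5, 86.2]
tool_rot: [-3.132, 0.002, 1.756]
force: [-0.6, 1.8, 5.0]
width: 11.2
```

Run:
```python
from h import *
s=ctrl.read_state();print(s['clock'],s['eef_pos'],s['tool_rot'],np.round(s['qpos'],3),s['force'])
snap('wrist','wrist10')
```

```text
14.8167 [479.68470106 -51.48021858  86.24192311] [-3.13170594e+00  1.91866419e-03  1.75636787e+00] [-0.176  0.679  0.331  2.105 -0.488  0.44   0.72 ] [-0.58811452  1.78634836  4.99281147]
```

View pics/wrist10.png

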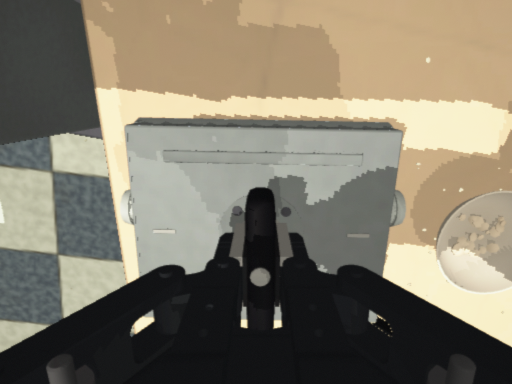

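The handle is square across the marks at (163,231) and (358,236). Next I'll rise another 0.7 mm, open and back off.

>>> step_arm(
  deltas=[
    [[0,0,0,0.7,0,0,0],[0,0,0,0,0,0,0],[0.5,0,0,0,0,0,0],[0.7,0,0,0,0,0,0],[0.7,0,0,0,0,0,0],[0.7,0,0,0,0,0,0]],
  ],
)

```text
clock: 15.37
eef_pos: [480.2, -52.4, 86.8]
tool_rot: [-3.132, 0.003, 1.756]
force: [-0.1, -0.3, 1.2]
width: 59.3
```

>>> step_arm(
  deltas=[
    [[0.7,0,0,8,0,0,0],[0.7,0,0,12,0,0,0],[0.8,0,0,20,0,0,0],[0.8,0,0,25,0,0,0],[0.8,0,0,25,0,0,0],[0.8,0,0,20,0,0,0],[0.8,0,0,0,0,0,0]],
  ],
)

```text
clock: 15.95
eef_pos: [482.6, -52.8, 200.9]
tool_rot: [-3.14, 0.005, 1.755]
force: [0.4, -0.3, -0.7]
width: 68.1
```

Run:
```python
from h import *
s=ctrl.read_state();print(s['clock'],s['eef_pos'],s['tool_rot'],s['force'])
snap('wrist','wrist11');snap('scene','scene11')
z=load('wrist11');C=cloud(z);p=z['p'].astype(int)
m=(C[...,2]>88)&(C[...,2]<140)&(p.max(2)<70);m[:60]=0;m[230:]=0
n,l,st,ce=cv2.connectedComponentsWithStats(m.astype(np.uint8))
for i in range(1,n):
    if st[i,4]>100:
        c=np.argwhere(l==i)[:,::-1].astype(float);print(st[i],cv2.minAreaRect(onplane(z,c,89.5)[:,:2].astype(np.float32)),np.median(C[l==i][:,2]))
m=(C[...,2]>60)&(C[...,2]<74);m[300:]=0
print('plate z',np.percentile(C[m][:,2],[5,50,95]))
```

```text
15.95 [482.61677352 -52.8175056  200.90649006] [-3.13979402  0.00482116  1.75540073] [ 0.37791476 -0.25731537 -0.71654034]
[ 249  145   17   83 1134] ((480.7546691894531, -56.278507232666016), (12.982574462890625, 70.4823226928711), 10.760005950927734) 109.04477898304545
plate z [66.10008827 67.31589917 68.74544163]
```

View pics/wrist11.png

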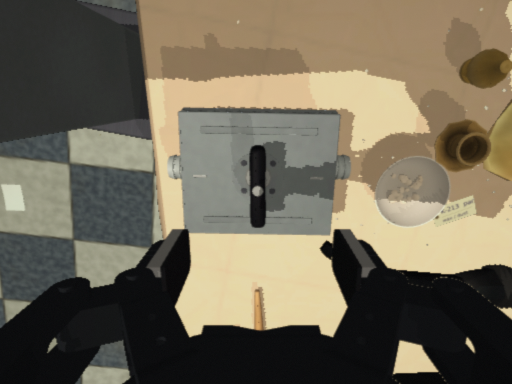

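View pics/scene11.png

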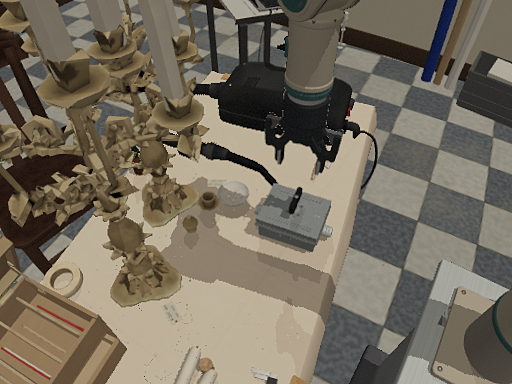

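Handle top is at 109.0 mm (109.5 expected locked, 119 if out), 90° to the cover. The plate is at 67.3 mm (67 expected) and the gripper is clear. Handing in.

Run:
```python
from h import *
a=load('scene0')['p'].astype(int);b=load('scene11')['p'].astype(int)
for n,(u0,u1,v0,v1) in {'knop':(180,200,212,235),'pan':(198,218,188,213),'brush':(312,326,148,180)}.items(): print(n,abs(a-b)[v0:v1,u0:u1].mean().round(1))
print(ctrl.finish_job())
```

```text
knop 30.9
pan 24.4
brush 70.1
the job is handed in; nothing more can be done
None
```

The flake trap is closed, and the job was handed in at about 16 s of the 48 s allowed. A candle holder overhangs where the cover lay. So I took the handle with the tool tilted 15°, carried the cover out from under it, set it down and regrasped it upright. I then seated the cover on the box, turned the handle 62° to line up with the slot, pushed it in about 14 mm, turned it a quarter turn, let it spring back and released it.

**Checks after release:**
- **Cover down:** the plate top is level at about 67.3 mm (67 expected).
- **Handle locked:** the bar top is at 109.0 mm (109.5 expected when locked, 119 if out), and the handle stands about 90° across the cover.
- **Forces:** readings stayed at or below about 7 N, and the gripper was clear of everything.

**Checks that disagreed:**
- **Box yaw:** the two cameras differed slightly, about 10.4° against about 12°. I used 10.5° and it fitted.
- **Bystanders:** my last before/after picture comparison of the knop, drip pan and brush showed changes (mean difference 31, 24 and 70). The likely cause is the arm's shadow on the first two and the gripper hiding the brush, so this comparison does not settle it. The arm never went near any of the three. The last wrist picture shows two brass objects behind the box and part of the brush, but I did not re-measure their positions.

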